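# Put the solvent bottle away and latch the flammables cabinet

### The arm

A 6-joint arm with a two-finger parallel gripper is mounted at the origin on a cart in front of the work surface, level with it; the furniture and walls round the work are solid. World frame = base frame: x ahead of the robot, y to its left, z up, the work surface at z = 0. Lengths are in m, angles in degrees, forces in N, time in s.
With the tool pointing down it reaches from about 0.25 to 0.725 m from the base axis. Payload 9.7 kg.
Tool frame: the origin (TCP) lies at the very end of the fingers, on their centre line; the grasp point (between the pads) lies 19 mm behind it; y points along the fingers, x is the direction in which the jaws open and shut, and the axes are right-handed (so a half turn about y gives the same grasp; the last joint's range is limited). The gripper opens to 85 mm and grips with 20 to 120 N. Pads are 22 mm wide; open, the fingers measure 114 mm over their backs; the gripper's body (76 mm by 85 mm) begins 54 mm behind the grasp point. The pads swing forward as they close: fully open they stand 13 mm farther back than shut.
Start: joints at [74.714, 4.979, 10.078, 95.1, 0, 90], TCP at [0.145, 0.531, 0.231] pointing down, gripper open.
Joint ranges: [-179.16, 179.16], [-48.56, 103.87], [-65.8, 70.77], [-126.05, 130.52], [-82.76, 87.17], [-180, 180]. Speed limits (degrees/s): [127.2, 127.2, 147.25, 180, 180, 180].

### API

Orientations are given as [roll, pitch, yaw] about the fixed x, y, z axes, in that order (R = Rz(yaw) Ry(pitch) Rx(roll)).
In Python, from workcell import bot gives the robot as it stands.
- The arm moves only by the shell command python3 -m jog 'ROWS' [FORCE]. ROWS is JSON, a list of rows, each a list of 7 numbers: the closure, from 0 (fully open) to 1 (shut), then the shift along the world's x, y, z in units of 25 mm (1.0 is 25 mm), then the turn, a rotation vector about the world's x, y, z in units of 5 degrees (1.0 is 5 degrees). A call has 1 to 5 rows; each row is the pose to reach, as a shift and turn from the pose commanded when the call began; what a row does not reach only later rows make up. A row lasts 1/10 s, in which the tool goes at most 50 mm and 8.59 degrees, less where a joint would pass 70% of its speed; a pose out of reach is approached as far as the arm can. A call with a gripper value outside its range is refused whole. The fingers move at their own pace and stop on an object; FORCE is the grip in N (left out, the last holds). Time passes only in rows, so rows that repeat a pose let the fingers close. It gives the time, the measured TCP pose, the force and the opening at its end, in the units of the state.
- bot.get_obs(): the state, without advancing time (a new reading comes with each control period).
- bot.camera(name): name is "scene" or "top"; returns (picture, depth): 400x640x3 uint8, red, green, blue; 400x640 float32, m along the optical axis (not along the pixel's ray), 0 where there is no reading.
- bot.camera_model(name): a dict with "fx", "fy", "cx", "cy" (pixels), "k1" (the pictures are not rectified: a ray, as slopes to the right and down, at radius r is drawn at 1 + k1 r^2 times it, then the intrinsics apply), "rvec" (rotation vector, rad) and "tvec" (3), from world to camera coordinates, as OpenCV has them. Camera axes: x right, y down, z forward; pixel columns grow to the right and rows downward; lengths in m; the calibration is good to about 2 mm. A picture is of the moment at which its call begins. camera_model takes no time and is no camera call.
- bot.job_done(): hands the job in, once; it reports no verdict.
Trained networks look in the newest picture that a camera, given by its name, has taken for a name from the list of things; names that differ only in an ending like _2 or _b are one class to them, and where a whole thing is asked for, a point or a joint stands for the part that bears it (a point fixed in the world has none). Each returns a list of dicts, best first, with "conf" (0 to 1); they miss things now and then, are a little off and sometimes report something else, mostly with a low value. They report only what shows in the picture. A call takes as long as a camera call. They do not tell look-alikes from the thing itself.
- bot.regions_of(camera, label): "pixels" (400x640 bool, what is visible of it) and "point" ([row, column] in pixels, amid what is visible of it).
The state is a dict: "time": time; "q": joint angles; "qd": joint speeds; "joint_efforts": joint torques, N m; "ee_pos": TCP position; "tcp_rot": TCP orientation; "wrist_force": force on the tool from outside, world axes, zero at the start; "torque": the same for the moment, N m; "opening": finger opening in m.
Only numpy, scipy, OpenCV 4.12 (cv2) and the standard library are available. Lean on these libraries where they do the work, as an engineer would, in place of code of your own. Each camera call takes 0.05 s, during which the arm holds its last target. There are 200 camera calls.

### The job

Stand the brown glass bottle with the black cap upright in the bottle bin on the inside of the open door of the yellow flammables cabinet and let go of it. Then swing the door shut and press it home by feel until its sprung latch snaps in and it stays fully shut by itself. Do not slam it and never press it home with more than 25 N; keep the bottle upright and leave the other things on the bench where they stand.

Things in the scene. Friction and masses are not known exactly. Their poses are not given: they have to be found in the camera images.
- amber_bottle: brown glass bottle with a black screw cap, 58 mm across, 126 mm tall, 0.16 to 0.32 kg. Origin at the centre of its underside, z up. The cap, 34 mm across, is its top 17 mm; the shoulder below it slopes out from 102 mm to full width at 80 mm above the underside. Grip the cap from above, the middle of the pads 4 to 8 mm below its top.
- cabinet: small yellow sheet-steel flammables cabinet, fixed to the bench: 170 deep (x), 240 wide (y), 168 mm high, front open except for the door. Origin at the centre of its underside on the bench; x points from its front to its back, y to its left, z up. Two small bottles stand inside at the back.
- door (a joint): angle (rad) of the yellow door about its upright hinge at the cabinet's left front edge: near 0 shut, grows as the free right edge swings out to the robot; starts at 1.45 to 1.85. A hinge damper and light friction hold it where it is left; it yields to a touch. The panel is 14 mm thick (axis in its mid-plane), 4 to 243 mm out from the axis, 8 to 172 mm above the bench.
- door_hinge (a point): point on the door's hinge axis, 130 mm above the bench. Axes of the door: -y runs from the hinge to the free edge, +x out of the inside face (where the bin is), -x out of the outside face, z up. With the door at angle 0 they are parallel to the cabinet's axes; opening by q turns them by -q about z.
- push_spot (a point): good spot to push with closed fingers pointing down: on the door's plain outside face, 205 mm along -y and 7 mm along -x from the hinge axis in door axes, 130 mm above the bench, 42 mm under the top edge. The flush black paddle handle lies lower, 45 to 107 mm above the bench. Axes as door_hinge.
- latch_nose (a point): tip of the bevelled sprung bolt, inside the free edge. A sprung plunger resists the door's last 20 mm; from 14 mm to 5 mm before home the bolt rides up the strike lip. The push at push_spot climbs to 14-19 N, falls by 5 N or more as the bolt slips over, then climbs to a hard stop 1.5 mm past home. Home is anywhere within 9 mm of angle 0 (strike is adjustable): felt, not seen. Let go too soon, the door springs back past 0.05.
- bin_floor (a point): centre of the floor of the open-topped steel bottle bin on the door's inside, 24 mm above the bench: pocket 72 x 72 mm, front and side walls 38 mm high above the floor. In door axes 115 mm along -y and 49 mm along +x from the hinge axis, 42 mm off the door's inside face, whose top is 148 mm above this floor. Fingers that close along the door (y) clear it best.
- buffer_bottle: clear bottle with white cap and orange-edged label, 53 mm across, 118 mm tall, a bystander. Origin at the centre of its underside.
- flask: conical glass flask, 95 mm across, 113 mm tall, a bystander. Origin at the centre of its underside.
- tube_rack: white plastic tube rack, 75 x 200 x 90 mm, a bystander. Origin at the centre of its underside.
- petri_dish: glass dish, 81 mm across, 15 mm tall, a bystander. Origin at the centre of its underside.
Mind the look-alikes: they are no part of the job. Leave any green look-alike of the amber_bottle alone.

How it is judged (in metres and radians):
On the way, in this order (a step that is already met when the one before it is completed fails the run):
1. the brown bottle stands upright on the floor of the door's bin, let go, with the door still open (x of amber_bottle in the frame of bin_floor between -0.012 and 0.012 m and y of amber_bottle in the frame of bin_floor between -0.012 and 0.012 m and z of amber_bottle in the frame of bin_floor between -0.003 and 0.004 m and angle between amber_bottle's own z axis and vertical below 0.12 rad and contact force between the fingers and amber_bottle below 0.1 N and value of joint door above 0.9 rad), for 0.2 s.
2. the door is shut with the bottle in its bin (x of amber_bottle in the frame of bin_floor between -0.012 and 0.012 m and y of amber_bottle in the frame of bin_floor between -0.012 and 0.012 m and z of amber_bottle in the frame of bin_floor between -0.003 and 0.004 m and angle between amber_bottle's own z axis and vertical below 0.12 rad and value of joint door below 0.045 rad), for 0.3 s.
At the end, for the whole second after the job is handed in: The door stays shut by its latch, untouched and at rest, at an angle below 0.045 rad (only a caught latch holds it there), and the brown bottle stands in the door's bin: upright within 0.12 rad, on the floor within 4 mm, within 12 mm of the bin's centre (all of step 2 and contact force between the fingers and amber_bottle below 0.1 N and velocity of joint door between -0.05 and 0.05 rad/s and linear speed of amber_bottle below 0.02 m/s and contact force between each of the fingers, the arm and cabinet below 0.1 N).
It fails at once if the door, less than 0.5 rad open, or the cabinet is pressed by the robot with more than 25 N (value of joint door below 0.5 rad and contact force between any of the fingers, the arm and cabinet above 25 N).
It fails at once if the door is slammed (faster than 2 rad/s over its last 0.3 rad) (value of joint door below 0.3 rad and velocity of joint door below -2 rad/s).
It fails at once if the brown bottle is tipped by more than 0.4 rad (angle between amber_bottle's own z axis and vertical above 0.4 rad).
It fails at once if another thing on the bench is moved by more than 25 mm or knocked over (distance of any of buffer_bottle, flask, tube_rack, petri_dish from where it was at the start of the episode above 0.025 m or angle between any of buffer_bottle, flask, tube_rack, petri_dish's own z axis and vertical above 0.3 rad).
It also fails if it takes over 72 s, if anything falls off the work surface, if the arm or the gripper's body presses on something with over 40 N, if the wrist force passes 120 N, or if a joint passes its speed limit or range.

## Working session

There is one attempt and no reset: what is moved stays moved. The work goes in short steps, Python scripts to look and compute and a shell command to move; the robot and the scene stay as the last step left them, time stands still between calls to the robot, and variables do not carry over. Pictures are saved under pics/ and viewed, about 8 in all and at most 12, crops included, and the job is handed in when it is done.

```bash
ls; mkdir -p pics; cat > h.py <<'E'
import numpy as np, cv2
from workcell import bot
def cam(n):
    m=bot.camera_model(n);K=np.array([[m['fx'],0,m['cx']],[0,m['fy'],m['cy']],[0,0,1]],float)
    R=cv2.Rodrigues(np.array(m['rvec'],float))[0];return K,np.array([m['k1'],0,0,0,0],float),R,np.array(m['tvec'],float)
def cloud(n,depth):
    K,D,R,t=cam(n);h,w=depth.shape
    u,v=np.meshgrid(np.arange(w),np.arange(h))
    p=cv2.undistortPoints(np.stack([u,v],-1).reshape(-1,1,2).astype(float),K,D).reshape(h,w,2)
    P=np.concatenate([p,np.ones((h,w,1))],-1)*depth[...,None]
    W=(P-t)@R; W[depth<=0]=np.nan; return W
def snap(n,f=None):
    im,d=bot.camera(n)
    if f: cv2.imwrite('pics/'+f,im[...,::-1])
    return im,cloud(n,d)
E
python3 - <<'E'
from h import *
for n in ['scene','top']:
    im,W=snap(n,n+'0.png'); np.save(n+'W.npy',W); np.save(n+'I.npy',im)
    K,D,R,t=cam(n); print(n,'campos',(-R.T@t).round(3))
    for l in ['amber_bottle','cabinet','door','bin_floor','buffer_bottle','flask','tube_rack','petri_dish','push_spot','door_hinge']:
        for r in bot.regions_of(n,l)[:3]:
            p=W[r['pixels']];z=p[:,2]
            print(l,round(r['conf'],2),np.round(r['point']),r['pixels'].sum(),'med',np.nanmedian(p,0).round(3),'zmax',np.nanpercentile(z,98).round(3),'col',im[r['pixels']].mean(0).round())
print(bot.get_obs())
E
python3 -c "
import cv2,numpy as np
a=cv2.imread('pics/scene0.png');b=cv2.imread('pics/top0.png')
"
```

```text
pics
scene campos [-0.081 -0.594  1.028]
amber_bottle 0.92 [257. 308.] 501 med [ 0.384 -0.254  0.083] zmax 0.126 col [ 31. 109.  52.]
amber_bottle 0.58 [235. 323.] 525 med [ 0.476 -0.265  0.08 ] zmax 0.127 col [101.  81.  70.]
amber_bottle 0.22 [228. 275.] 696 med [ 0.439 -0.107  0.049] zmax 0.111 col [179. 181. 182.]
cabinet 0.66 [162. 242.] 7344 med [0.613 0.197 0.112] zmax 0.173 col [159. 135.  26.]
cabinet 0.58 [259. 361.] 427 med [ 0.451 -0.401  0.079] zmax 0.119 col [175. 171. 170.]
door 0.85 [180. 199.] 2913 med [0.438 0.236 0.093] zmax 0.174 col [132. 114.  45.]
bin_floor 0.66 [180. 196.] 2930 med [0.438 0.236 0.092] zmax 0.174 col [132. 114.  45.]
buffer_bottle 0.92 [258. 359.] 396 med [ 0.451 -0.402  0.081] zmax 0.119 col [179. 175. 175.]
flask 0.81 [229. 276.] 713 med [ 0.44  -0.106  0.048] zmax 0.111 col [178. 180. 181.]
tube_rack 0.93 [237. 404.] 2074 med [ 0.604 -0.471  0.072] zmax 0.088 col [207. 204. 197.]
petri_dish 0.72 [288. 413.] 594 med [ 0.487 -0.568  0.002] zmax 0.016 col [138. 140. 146.]
push_spot 0.64 [179. 197.] 2889 med [0.438 0.236 0.093] zmax 0.174 col [1
[... 1428 characters left out ...]
.442 0.232 0.082] zmax 0.175 col [153. 136.  59.]
{'time': 1.1, 'q': array([ 7.47127889e+01,  4.97995497e+00,  1.00786996e+01,  9.50996403e+01,
       -5.82213832e-04,  8.99994032e+01]), 'qd': array([ 0.10283414,  0.02369842, -0.00254431,  0.09783131, -0.00547993,
       -0.06569646]), 'joint_efforts': array([-1.30404875e-03, -5.20106256e+01,  4.64864266e+01,  1.51545093e-03,
       -1.33744479e-04, -2.37309735e-06]), 'ee_pos': array([0.14501451, 0.53053802, 0.23127837]), 'tcp_rot': array([-9.00005822e+01,  8.95608818e-04,  7.47133857e+01]), 'wrist_force': array([-0.65543551, -0.48420838, -0.16587508]), 'torque': array([ 0.01290747, -0.01984548, -0.01226291]), 'opening': 0.08551325154874463}
```

View pics/scene0.png

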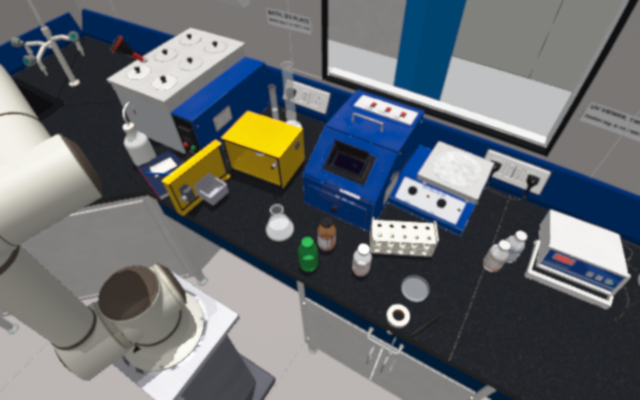

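View pics/top0.png

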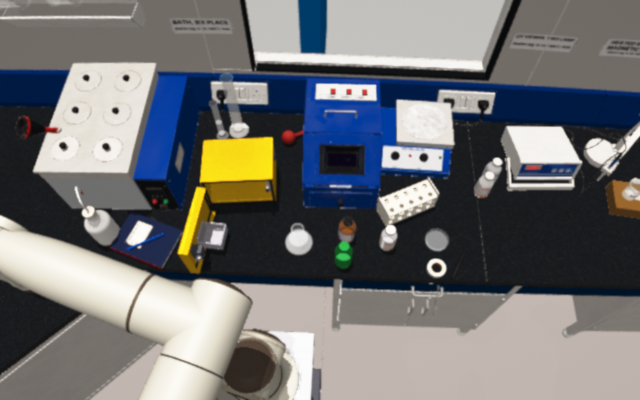

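The scene view shows the brown bottle with its black cap at about (327,235). Things that could be mistaken for it: the green look-alike at (308,257), the white-capped buffer bottle at (361,258), and a white bottle pair at (505,250), which is far off. I choose the brown one. The open door, with its grey bin, is at about (200,180) in scene and (205,232) in top.

```bash
python3 - <<'E'
from h import *
crops=[]
for n,(r0,r1,c0,c1),(b0,b1,b2,b3) in [('scene',(205,285,260,380),(130,220,150,310)),('top',(205,285,270,400),(130,280,170,290))]:
    W=np.load(n+'W.npy');I=np.load(n+'I.npy')
    crops.append(cv2.resize(I[r0:r1,c0:c1],(400,280),interpolation=3));crops.append(cv2.resize(I[b0:b1,b2:b3],(400,300),interpolation=3))
    # brown bottle cap
    x=W[...,0];y=W[...,1];z=W[...,2]
    m=(abs(x-.475)<.045)&(abs(y+.26)<.05)&(z>.115)&(z<.14)
    print(n,'cap',m.sum(),W[m].mean(0).round(4),W[m].min(0).round(3),W[m].max(0).round(3))
    m=(abs(x-.385)<.045)&(abs(y+.25)<.05)&(z>.115)&(z<.14)
    print(n,'greencap',m.sum(),W[m].mean(0).round(4))
    yel=(I[...,0]>1.5*I[...,2].astype(float))&(I[...,0]>80)
    m=yel&(z>.16)&(z<.18)&(y>.05)&(y<.32)&(x>.53)
    rect=cv2.minAreaRect(W[m][:,:2].astype(np.float32)*1000);print('cab',m.sum(),rect,cv2.boxPoints(rect).round(0).tolist(),np.median(z[m]))
    m=yel&(z>.163)&(z<.185)&(y>.15)&(y<.36)&(x<.53)&(x>.28)
    P=W[m][:,:2];c=P.mean(0);u=np.linalg.svd(P-c)[2];s=(P-c)@u[0];w=(P-c)@u[1]
    print('doortop',m.sum(),'c',c.round(4),'dir',u[0].round(4),'range',s.min().round(3),s.max().round(3),'w',np.percentile(w,[2,98]).round(4),np.median(z[m]), 'ends',(c+u[0]*s.min()).round(3),(c+u[0]*s.max()).round(3))
    # bin: gray points z .05-.07
    m=(~yel)&(z>.05)&(z<.07)&(y>.08)&(y<.26)&(x<.5)&(x>.33)
    print('binrim',m.sum(),W[m].mean(0).round(4),W[m].min(0).round(3),W[m].max(0).round(3))
a=np.vstack([np.hstack([crops[0],crops[2]]),np.hstack([crops[1],crops[3]])])
cv2.imwrite('pics/crop1.png',a[...,::-1])
E
```

```text
scene cap 91 [ 0.4877 -0.2569  0.1239] [ 0.472 -0.272  0.115] [ 0.507 -0.241  0.129]
scene greencap 104 [ 0.3948 -0.2468  0.1234]
cab 1802 ((651.7210693359375, 149.22618103027344), (238.4311981201172, 202.95765686035156), 1.8374005556106567) [[529.0, 247.0], [536.0, 44.0], [774.0, 52.0], [768.0, 254.0]] 0.16754412757856516
doortop 419 c [0.4223 0.2409] dir [-0.9972  0.0753] range -0.108 0.097 w [-0.0168  0.016 ] 0.1719852741753423 ends [0.53  0.233] [0.326 0.248]
binrim 227 [0.4408 0.2023 0.06  ] [0.34  0.156 0.05 ] [0.495 0.251 0.07 ]
top cap 86 [ 0.487  -0.2563  0.1227] [ 0.473 -0.271  0.115] [ 0.506 -0.241  0.131]
top greencap 81 [ 0.3953 -0.2459  0.124 ]
cab 2419 ((652.9454345703125, 148.90316772460938), (240.69769287109375, 203.37503051757812), 1.8597785234451294) [[529.0, 247.0], [536.0, 43.0], [777.0, 51.0], [770.0, 254.0]] 0.16532859801892782
doortop 568 c [0.4246 0.2401] dir [-0.9968  0.0794] range -0.105 0.101 w [-0.0153  0.0152] 0.17043904107201646 ends [0.529 0.232] [0.324 0.248]
binrim 194 [0.443  0.1978 0.0597] [0.358 0.154 0.051] [0.493 0.244 0.07 ]
```

View pics/crop1.png

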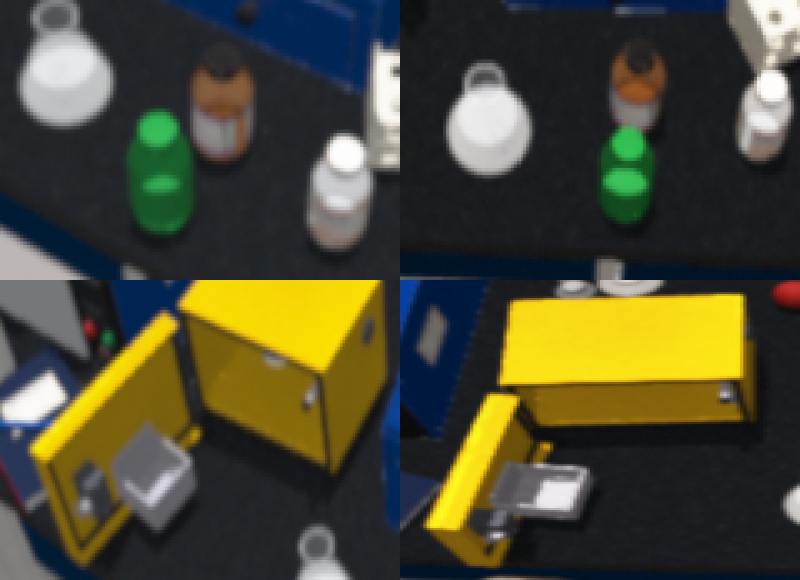

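```bash
cat > fit.py <<'E'
from h import *
from scipy.optimize import least_squares
def sdf(p,lo,hi):
    c=(lo+hi)/2;q=abs(p-c)-(hi-lo)/2
    return np.linalg.norm(np.maximum(q,0),axis=1)+np.minimum(q.max(1),0)
def loc(P,hx,hy,th):  # frame: origin hinge, rotated th about z
    d=P-np.array([hx,hy,0]);c,s=np.cos(th),np.sin(th)
    return np.stack([c*d[:,0]+s*d[:,1],-s*d[:,0]+c*d[:,1],d[:,2]],1)
A=np.array
def door_sdf(p,P):
    l=loc(P,*p)
    d1=sdf(l,A([-.007,-.243,.008]),A([.007,-.004,.172]))
    b=[([.007,-.153,.022],[.088,-.151+0,.062]),([.007,-.079,.022],[.088,-.077,.062]),([.085,-.153,.022],[.088,-.077,.062]),([.007,-.153,.022],[.088,-.077,.024])]
    return np.min([d1]+[abs(sdf(l,A(x),A(y))) for x,y in b]+[],0)
def fit_door(P,p0):
    f=lambda p:door_sdf(p,P)
    for tol in(.04,.015,.01):
        k=abs(door_sdf(p0,P))<tol
        r=least_squares(lambda p:door_sdf(p,P[k]),p0,loss='soft_l1',f_scale=.002);p0=r.x
    return r.x,k.sum(),np.sqrt(np.mean(r.fun**2))
def derive(p):
    R=lambda v:A([p[0],p[1]])+A([[np.cos(p[2]),-np.sin(p[2])],[np.sin(p[2]),np.cos(p[2])]])@A(v)
    return 'bin',R([.049,-.115]).round(4),'push',R([-.007,-.205]).round(4),'free',R([0,-.243]).round(4)
E
python3 - <<'E'
from fit import *
allD=[];allC=[]
for n in['scene','top']:
    W=np.load(n+'W.npy');I=np.load(n+'I.npy').astype(float);x,y,z=np.moveaxis(W,-1,0)
    m=(x>.28)&(x<.62)&(y>.1)&(y<.30)&(z>.03)&(z<.18);D=W[m]
    p,k,e=fit_door(D,A([.567,.228,-1.65]));print(n,p.round(4),np.degrees(p[2]).round(2),k,e.round(4),*derive(p))
    allD.append(D)
    yel=(I[...,0]>1.5*I[...,2])&(I[...,0]>100)
    m=yel&(z>.158)&(z<.178)&(x>.5)&(x<.85)&(y<.255)&(y>-.15)
    lab=cv2.connectedComponentsWithStats(m.astype(np.uint8));i=1+lab[2][1:,4].argmax();m=lab[1]==i
    q=W[m][:,:2];print('cab',cv2.minAreaRect(q.astype(np.float32)*1000),np.percentile(q,[1,50,99],axis=0).round(3).tolist())
p,k,e=fit_door(np.vstack(allD),A([.567,.228,-1.65]));print('both',p.round(4),k,e.round(4),*derive(p))
for n in['scene','top']:
    W=np.load(n+'W.npy');x,y,z=np.moveaxis(W,-1,0)
    m=(abs(x-.489)<.03)&(abs(y+.256)<.03)&(z>.121)&(z<.132);q=W[m];print('cap',m.sum(),np.median(q,0).round(4),cv2.minEnclosingCircle(q[:,:2].astype(np.float32)))
E
```

```text
scene [ 0.5679  0.2242 -1.6543] -94.78 2193 0.0035 bin [0.4492 0.185 ] push [0.3642 0.2483] free [0.3258 0.2445]
cab ((682.763427734375, 127.88851928710938), (176.6736602783203, 242.32113647460938), 5.575456619262695) [[0.592, 0.006], [0.676, 0.12], [0.771, 0.247]]
top [ 0.5678  0.2234 -1.6566] -94.91 1568 0.004 bin [0.449  0.1844] push [0.3642 0.2479] free [0.3257 0.2442]
cab ((681.5620727539062, 128.4032745361328), (177.90521240234375, 238.87164306640625), 5.372374057769775) [[0.592, 0.009], [0.677, 0.127], [0.769, 0.246]]
both [ 0.5679  0.2241 -1.6544] 3763 0.0037 bin [0.4492 0.1849] push [0.3642 0.2482] free [0.3257 0.2444]
cap 82 [ 0.488  -0.2555  0.1247] ((0.48938602209091187, -0.25587278604507446), 0.017244301736354828)
cap 62 [ 0.4885 -0.2575  0.1238] ((0.48798567056655884, -0.25602635741233826), 0.01717555709183216)
```

```bash
python3 -m jog '[[0.3,0.76,-1.75,0.15,0,0,-1.6],[0.3,1.52,-3.5,0.3,0,0,-3.2],[0.3,2.28,-5.25,0.45,0,0,-4.8],[0.3,3.04,-7,0.6,0,0,-6.4],[0.3,3.8,-8.75,0.75,0,0,-8]]'
python3 -m jog '[[0.3,0.76,-1.75,0,0,0,-1.6],[0.3,1.52,-3.5,0,0,0,-3.2],[0.3,2.28,-5.25,0,0,0,-4.8],[0.3,3.04,-7,0,0,0,-6.4],[0.3,3.8,-8.75,0,0,0,-7.9]]'
python3 -m jog '[[0.3,0.76,-1.75,0,0,0,0],[0.3,1.52,-3.5,0,0,0,0],[0.3,2.28,-5.25,0,0,0,0],[0.3,3.04,-7,0,0,0,0],[0.3,3.8,-8.75,0,0,0,0]]'
```

```text
time: 1.6
ee_pos: [0.2402, 0.3101, 0.2502]
tcp_rot: [-90.0, -0.0, 34.4]
wrist_force: [1.6, -0.7, 0.0]
opening: 0.06
time: 2.1
ee_pos: [0.3353, 0.0912, 0.2504]
tcp_rot: [-90.0, -0.1, -5.1]
wrist_force: [1.6, 0.9, -0.4]
opening: 0.0598
time: 2.6
ee_pos: [0.4303, -0.128, 0.2503]
tcp_rot: [-90.0, -0.0, -4.8]
wrist_force: [0.8, 0.9, 0.2]
opening: 0.0598
```

```bash
python3 -m jog '[[0.3,0.8,-1.7,0,0,0,0],[0.3,1.6,-3.4,0,0,0,0],[0.3,2.33,-5.12,0,0,0,0],[0.3,2.33,-5.12,-1.5,0,0,0],[0.3,2.33,-5.12,-3,0,0,0]]'
python3 - <<'E'
from h import *
for n in['scene','top']:
    im,W=snap(n);np.save(n+'I2.npy',im);print(bot.get_obs()['ee_pos'])
    r=[(195,285,260,380),(195,285,280,400)][n=='top'];c=cv2.resize(im[r[0]:r[1],r[2]:r[3]],(400,300),interpolation=3)
    a=c if n=='scene' else np.hstack([a,c])
cv2.imwrite('pics/g1.png',a[...,::-1])
E
```

```text
time: 3.1
ee_pos: [0.4892, -0.2555, 0.1741]
tcp_rot: [-90.0, -0.1, -4.9]
wrist_force: [-0.2, 1.4, -0.5]
opening: 0.0597
[ 0.48644111 -0.25358152  0.16654026]
[ 0.48611169 -0.25302569  0.16957559]
```

View pics/g1.png

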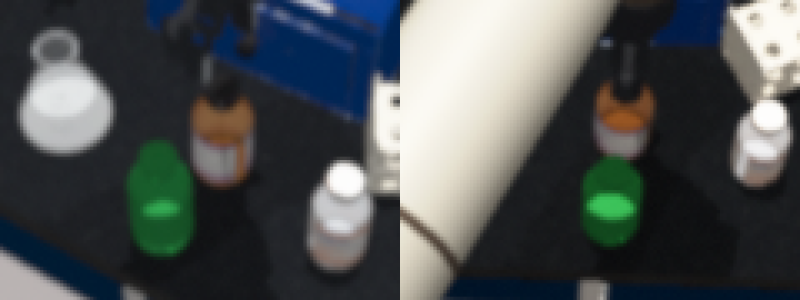

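The gripper is straddling the brown cap (scene crop 222,85; top crop 628,88), with green and the flask clear of it. Lowering next.

```bash
python3 -m jog '[[0.3,0,0,-0.6,0,0,0],[0.3,0,0,-1.2,0,0,0],[0.3,0,0,-1.6,0,0,0],[0.3,0,0,-1.6,0,0,0],[0.3,0,0,-1.6,0,0,0]]'
python3 -c "
from h import *
print(bot.get_obs()['ee_pos'])"
```

```text
time: 3.7
ee_pos: [0.4884, -0.2536, 0.1357]
tcp_rot: [-90.0, -0.0, -4.8]
wrist_force: [-0.2, -0.3, 0.7]
opening: 0.06
[ 0.4883825  -0.25363899  0.13569062]
```

```bash
python3 -m jog '[[0.3,0,-0.1,-0.5,0,0,0],[0.3,0,-0.1,-1.0,0,0,0],[0.3,0,-0.1,-1.4,0,0,0],[0.3,0,-0.1,-1.4,0,0,0],[0.5,0,-0.1,-1.4,0,0,0]]' 40
python3 -m jog '[[1,0,0,0,0,0,0],[1,0,0,0,0,0,0],[1,0,0,0,0,0,0],[1,0,0,0,0,0,0],[1,0,0,0,0,0,0]]' 40
```

```text
time: 4.2
ee_pos: [0.488, -0.2561, 0.0997]
tcp_rot: [-90.0, 0.0, -4.8]
wrist_force: [0.1, 0.4, -0.8]
opening: 0.0466
time: 4.7
ee_pos: [0.4886, -0.2564, 0.1006]
tcp_rot: [-90.0, -0.1, -4.8]
wrist_force: [0.4, 0.3, 3.7]
opening: 0.0329
```

```bash
python3 -m jog '[[1,0,0,0.2,0,0,0],[1,0,0,0.7,0,0,0],[1,0,0,1.4,0,0,0],[1,0,0,2.2,0,0,0],[1,0,0,3,0,0,0]]'
python3 -m jog '[[1,0,0,0.8,0,0,0],[1,0,0,1.6,0,0,0],[1,0,0,2.3,0,0,0],[1,0,0,2.8,0,0,0],[1,0,0,3,0,0,0]]'
python3 - <<'E'
from h import *
for n in['scene','top']:
    im,W=snap(n);x,y,z=np.moveaxis(W,-1,0)
    I=im.astype(float)
    e=bot.get_obs()['ee_pos'];m=(np.hypot(x-e[0],y-e[1])<.045)&(z<.25)&(z>.12)
    brown=m&(I[...,0]>1.3*I[...,2]);q=W[brown];print(n,e,m.sum(),brown.sum(),np.percentile(q,[2,50,98],axis=0).round(3).tolist(), bot.get_obs()['wrist_force'].round(1))
    c=cv2.resize(im[150:270,270:400],(390,360),interpolation=3);a=c if n=='scene' else np.hstack([a,c])
cv2.imwrite('pics/g2.png',a[...,::-1])
E
```

```text
time: 5.2
ee_pos: [0.488, -0.2561, 0.1763]
tcp_rot: [-90.0, 0.0, -4.8]
wrist_force: [0.6, -0.9, -2.6]
opening: 0.0326
time: 5.7
ee_pos: [0.4884, -0.2563, 0.2519]
tcp_rot: [-90.0, -0.1, -4.8]
wrist_force: [-0.3, 0.4, -1.9]
opening: 0.0329
scene [ 0.48841133 -0.25634961  0.25187166] 477 246 [[0.459, -0.284, 0.153], [0.474, -0.272, 0.234], [0.502, -0.236, 0.248]] [-0.3  0.3 -1.3]
top [ 0.48836287 -0.25628215  0.25081004] 310 166 [[0.458, -0.284, 0.158], [0.471, -0.257, 0.234], [0.5, -0.228, 0.247]] [-0.6 -0.3 -2.7]
```

View pics/g2.png

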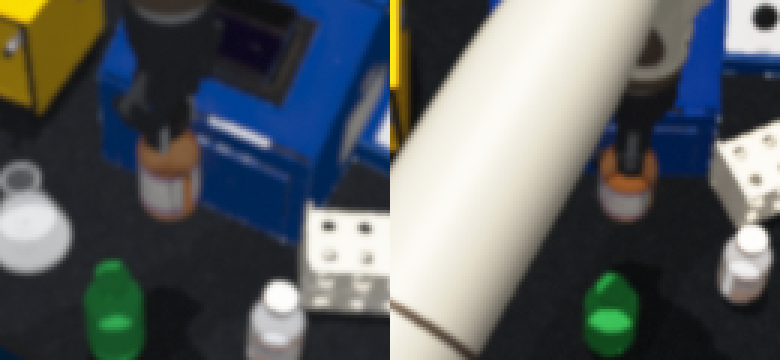

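The bottle hangs upright in the gripper (scene crop 170,180; top crop 625,185), and the wrist carries about 2 N. Carrying it to the bin.

```bash
python3 -m jog '[[1,-0.05,0.6,0,0,0,0],[1,-0.15,1.8,0,0,0,0],[1,-0.3,3.3,0,0,0,0],[1,-0.43,4.8,0,0,0,0],[1,-0.57,6.3,0,0,0,0]]'
python3 -m jog '[[1,-0.14,1.5,0,0,0,0],[1,-0.28,3,0,0,0,0],[1,-0.42,4.5,0,0,0,0],[1,-0.55,6,0,0,0,0],[1,-0.68,7.5,0,0,0,0]]'
python3 -m jog '[[1,-0.14,1.4,0,0,0,0],[1,-0.24,2.5,0,0,0,0],[1,-0.31,3.3,0,0,0,0],[1,-0.35,3.85,0,0,0,0],[1,-0.35,3.85,0,0,0,0]]'
python3 - <<'E'
from fit import *
print(bot.get_obs()['ee_pos'],bot.get_obs()['tcp_rot'])
D=[]
for n in['scene','top']:
    im,W=snap(n);x,y,z=np.moveaxis(W,-1,0);np.save(n+'W3.npy',W)
    m=(x>.28)&(x<.62)&(y>.1)&(y<.30)&(z>.03)&(z<.18);D.append(W[m])
    e=bot.get_obs()['ee_pos']
    I=im.astype(float)
    m=(np.hypot(x-e[0],y-e[1])<.045)&(z<.25)&(z>.14);print(n,m.sum(),np.percentile(W[m],[2,50,98],axis=0).round(3).tolist())
    c=cv2.resize(im[120:270,150:310],(400,375),interpolation=3);a=c if n=='scene' else np.hstack([a,c])
p0=A([.5679,.2241,-1.6544])
for d in D+[np.vstack(D)]:
    p,k,e=fit_door(d,p0);print(p.round(4),k,e.round(4),*derive(p))
cv2.imwrite('pics/p1.png',a[...,::-1])
E
```

```text
time: 6.3
ee_pos: [0.473, -0.0967, 0.2491]
tcp_rot: [-90.0, 0.1, -4.8]
wrist_force: [1.5, -0.0, -1.9]
opening: 0.0328
time: 6.8
ee_pos: [0.4557, 0.0907, 0.2493]
tcp_rot: [-90.0, 0.1, -4.8]
wrist_force: [1.4, -0.0, -1.6]
opening: 0.033
time: 7.3
ee_pos: [0.4475, 0.1864, 0.2493]
tcp_rot: [-90.0, 0.1, -4.7]
wrist_force: [0.9, -0.8, -1.8]
opening: 0.0325
[0.44745582 0.18638734 0.24932229] [-9.00177358e+01  7.12405080e-02 -4.66973433e+00]
scene 476 [[0.419, 0.157, 0.152], [0.434, 0.167, 0.208], [0.467, 0.198, 0.248]]Traceback (most recent call last):
  File "<stdin>", line 9, in <module>
    return _quantile_unchecked(
        a, q, axis, out, overwrite_input, method, keepdims, weights)
    return _ureduce(a,
                    func=_quantile_ureduce_func,
    ...<5 lines>...
                    overwrite_input=overwrite_input,
                    method=method)
    r = func(a, **kwargs)
    result = _quantile(arr,
                       quantiles=q,
    ...<2 lines>...
                       out=out,
                       weights=wgt)
    slices_having_nans = np.isnan(arr[-1, ...])
                                  ~~~^^^^^^^^^
IndexError: index -1 is out of bounds for axis 0 with size 0
```

```bash
python3 -m jog '[[1,0.05,-0.05,-0.8,0,0,0],[1,0.05,-0.05,-1.7,0,0,0],[1,0.05,-0.05,-2.5,0,0,0],[1,0.05,-0.05,-3.0,0,0,0],[1,0.05,-0.05,-3.2,0,0,0]]'
python3 -m jog '[[1,0,0,0,0,0,0],[1,0,0,-0.2,0,0,0],[1,0,0,-0.4,0,0,0],[1,0,0,-0.6,0,0,0],[1,0,0,-0.8,0,0,0]]'
python3 - <<'E'
from fit import *
D=[]
im,W=snap('scene');x,y,z=np.moveaxis(W,-1,0)
o=bot.get_obs();print(o['ee_pos'],o['wrist_force'])
I=im.astype(float)
m=(x>.28)&(x<.62)&(y>.1)&(y<.30)&(z>.03)&(z<.18)&(np.hypot(x-.449,y-.185)>.034)
p,k,e=fit_door(W[m],A([.5679,.2241,-1.6544]));print(p.round(4),k,e.round(4),*derive(p))
cv2.imwrite('pics/p2.png',cv2.resize(im[110:230,140:300],(640,480),interpolation=3)[...,::-1])
E
```

```text
time: 7.9
ee_pos: [0.4491, 0.1829, 0.1689]
tcp_rot: [-90.0, 0.1, -4.8]
wrist_force: [-0.1, -0.8, -1.0]
opening: 0.0325
time: 8.4
ee_pos: [0.453, 0.1858, 0.1548]
tcp_rot: [-89.6, -0.6, -4.7]
wrist_force: [7.7, 8.0, 29.3]
opening: 0.0326
[0.4533223  0.18579043 0.1543455 ] [ 6.99100493  6.27461678 18.77243884]
[ 0.5668  0.238  -1.4713] 1388 0.0039 bin [0.4572 0.1778] push [0.3621 0.2246] free [0.325  0.2139]
```

View pics/p2.png

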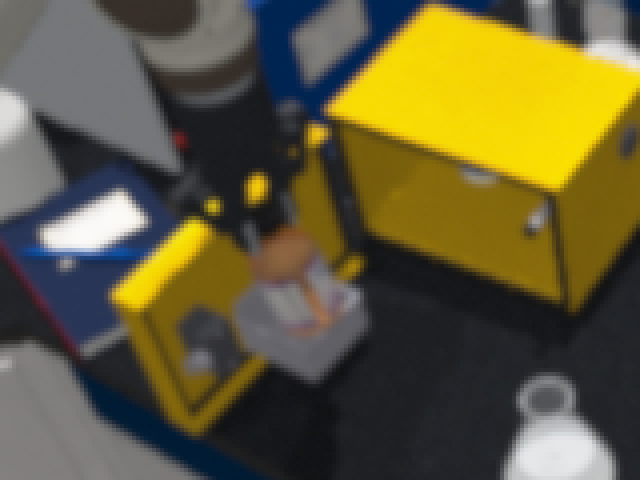

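The wrist reads 29 N upward too early, and the bottle appears to be caught on a bin wall (about 300,290 in the crop). I'll lift off and re-measure.

```bash
python3 -m jog '[[1,0,0,0.5,0,0,0],[1,0,0,1.0,0,0,0],[1,0,0,1.5,0,0,0],[1,0,0,2.2,0,0,0],[1,0,0,2.2,0,0,0]]'
python3 - <<'E'
from fit import *
im,W=snap('scene');x,y,z=np.moveaxis(W,-1,0)
o=bot.get_obs();print(o['ee_pos'],o['wrist_force'].round(1),o['tcp_rot'])
I=im.astype(float);np.save('sI4.npy',im);np.save('sW4.npy',W)
yel=(I[...,0]>1.5*I[...,2])&(I[...,0]>80);e=o['ee_pos']
lowgrey=(z<.075)
m=(x>.28)&(x<.62)&(y>.1)&(y<.30)&(z>.03)&(z<.18)&(lowgrey|(yel&(np.hypot(x-e[0],y-e[1])>.04)))
P=W[m]
for h in [(A([.5679,.2241]))]:
    for t0 in(-1.65,-1.5):
        t=A([t0])
        for tol in(.03,.012,.008):
            f=lambda t,Q:door_sdf([h[0],h[1],t[0]],Q)
            Q=P[abs(f(t,P))<tol];r=least_squares(f,t,args=(Q,),loss='soft_l1',f_scale=.002);t=r.x
        print('th',t,len(Q),len(P),np.sqrt(np.mean(r.fun**2)),*derive([*h,t[0]]))
p,k,ee=fit_door(P,A([.5679,.2241,t[0]]));print('free',p.round(4),k,ee)
brown=(I[...,0]>1.3*I[...,2])&~yel&(np.hypot(x-e[0],y-e[1])<.05)&(z>.08)&(z<.2)
print('brown',np.percentile(W[brown],[2,50,98],axis=0).round(3).tolist())
cv2.imwrite('pics/p3.png',cv2.resize(im[110:230,140:300],(640,480),interpolation=3)[...,::-1])
E
```

```text
time: 8.95
ee_pos: [0.4502, 0.1841, 0.2074]
tcp_rot: [-89.9, -0.1, -4.8]
wrist_force: [0.1, -0.1, -2.7]
opening: 0.0331
[0.44995971 0.18396333 0.20596343] [-0.4 -0.2 -3.6] [-8.99609831e+01 -7.45081351e-02 -4.78951091e+00]
th [-1.53900352] 1349 1913 0.0029568562002367516 bin [0.4545 0.1715] push [0.3628 0.2246] free [0.325  0.2164]
th [-1.53896526] 1348 1913 0.002949078323697863 bin [0.4545 0.1715] push [0.3628 0.2246] free [0.325  0.2164]
free [ 0.5692  0.2235 -1.5444] 1409 0.0034325475987916415
brown [[0.423, 0.144, 0.114], [0.441, 0.153, 0.135], [0.477, 0.189, 0.186]]
```

View pics/p3.png

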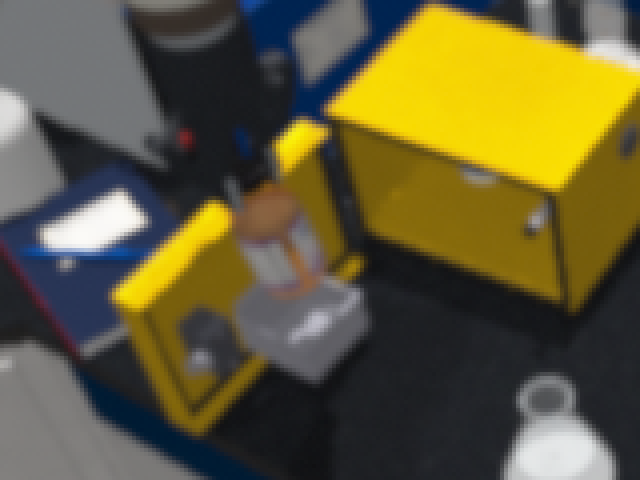

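```bash
cat > fit2.py <<'E'
from fit import *
def door_angle(P,t0,h=(.5679,.2241)):
    t=A([t0])
    for tol in(.03,.012,.008):
        f=lambda t,Q:door_sdf([h[0],h[1],t[0]],Q)
        Q=P[abs(f(t,P))<tol];r=least_squares(f,t,args=(Q,),loss='soft_l1',f_scale=.002);t=r.x
    return t[0],len(Q),np.sqrt(np.mean(r.fun**2))
def bot_sdf(p,P): # p: base x,y,z, tilt rx, ry
    R=cv2.Rodrigues(A([p[3],p[4],0.]))[0];l=(P-p[:3])@R
    r=np.hypot(l[:,0],l[:,1]);z=l[:,2]
    prof=np.interp(z,[0,.08,.102,.109],[.029,.029,.017,.017])
    return np.where((z>0),(r-prof)*np.where((z>.08)&(z<.102),.88,1),np.hypot(np.maximum(r-.029,0),z))
def fit_bot(P,p0):
    p=A(p0)
    for tol in(.03,.012,.008):
        Q=P[abs(bot_sdf(p,P))<tol]
        r=least_squares(bot_sdf,p,args=(Q,),loss='soft_l1',f_scale=.002);p=r.x
    return p,len(Q),np.sqrt(np.mean(r.fun**2))
E
python3 - <<'E'
from fit2 import *
W=np.load('sceneW3.npy');x,y,z=np.moveaxis(W,-1,0)
m=(x>.28)&(x<.62)&(y>.1)&(y<.30)&(z>.03)&(z<.18)
print('before descent th',door_angle(W[m],-1.65),door_angle(W[m],-1.55))
m=(np.hypot(x-.449,y-.185)<.045)&(z>.15)&(z<.245);print('bottle before',fit_bot(W[m],[.449,.186,.15,0,0]))
W=np.load('sW4.npy');I=np.load('sI4.npy').astype(float);x,y,z=np.moveaxis(W,-1,0)
m=(np.hypot(x-.450,y-.180)<.05)&(z>.095)&(z<.195)&(y<.2)&~((I[...,0]>1.8*I[...,2])&(I[...,1]>.75*I[...,0]))
p=fit_bot(W[m],[.45,.18,.106,0,0]);print('bottle now',m.sum(),p)
R=cv2.Rodrigues(A([p[0][3],p[0][4],0.]))[0];print('cap top',p[0][:3]+R@[0,0,.126],bot.get_obs()['ee_pos'])
E
```

```text
before descent th (np.float64(-1.6537532284717817), 1677, np.float64(0.0032817736594720867)) (np.float64(-1.6535387686573295), 1676, np.float64(0.0032749683579048746))
bottle before (array([ 0.44971486,  0.18645053,  0.14890351, -0.01883442, -0.02754691]), 448, np.float64(0.0015769876494497305))
bottle now 354 (array([ 0.45649632,  0.17281214,  0.10924172, -0.11144754, -0.06005191]), 354, np.float64(0.0016600696885130494))
cap top [0.44894997 0.18681705 0.23423338] [0.44995971 0.18396333 0.20596343]
```

```bash
python3 - <<'E'
from fit2 import *
a=[]
for n in['scene','top']:
    W=np.load(n+'W.npy');I=np.load(n+'I.npy')
    L=loc(W.reshape(-1,3),.5679,.2241,-1.6544).reshape(W.shape);x,y,z=np.moveaxis(L,-1,0)
    for zr in((.052,.068),(.02,.034)):
        m=(x>.012)&(x<.12)&(y>-.18)&(y<-.05)&(z>zr[0])&(z<zr[1]);q=L[m]
        print(n,zr,m.sum(),'x',np.percentile(q[:,0],[1,10,50,90,99]).round(3),'y',np.percentile(q[:,1],[1,10,50,90,99]).round(3))
    # rasterise height map in door frame, 2 mm/px, x 0..110 , y -180..-60
    H=np.zeros((60,55));m=(x>0)&(x<.11)&(y>-.18)&(y<-.06)&(z>.0)&(z<.18)
    # per-row of z along x at y=-.115
    for yc in(-.1,-.115,-.13):
        s=m&(abs(y-yc)<.006);o=np.argsort(x[s]);b=np.arange(.004,.11,.006);k=np.digitize(x[s],b)
        print(' y',yc,[(round(b[i-1]+.003,3),round(float(np.median(z[s][k==i])),3)) for i in range(1,len(b)) if (k==i).any()])
    for xc in(.035,.05,.065):
        s=m&(abs(x-xc)<.006);b=np.arange(-.172,-.06,.006);k=np.digitize(y[s],b)
        print(' x',xc,[(round(b[i-1]+.003,3),round(float(np.median(z[s][k==i])),3)) for i in range(1,len(b)) if (k==i).any()])
E
```

```text
scene (0.052, 0.068) 107 x [0.014 0.024 0.07  0.076 0.078] y [-0.154 -0.153 -0.124 -0.077 -0.075]
scene (0.02, 0.034) 149 x [0.012 0.018 0.035 0.074 0.077] y [-0.154 -0.153 -0.111 -0.08  -0.076]
 y -0.1 [(np.float64(0.007), 0.17), (np.float64(0.013), 0.023), (np.float64(0.019), 0.024), (np.float64(0.025), 0.024), (np.float64(0.031), 0.022), (np.float64(0.037), 0.024), (np.float64(0.067), 0.017), (np.float64(0.073), 0.04), (np.float64(0.079), 0.0), (np.float64(0.085), 0.001), (np.float64(0.091), 0.002), (np.float64(0.103), 0.001)]
 y -0.115 [(np.float64(0.007), 0.172), (np.float64(0.013), 0.021), (np.float64(0.019), 0.024), (np.float64(0.025), 0.023), (np.float64(0.031), 0.022), (np.float64(0.037), 0.023), (np.float64(0.067), 0.001), (np.float64(0.073), 0.033), (np.float64(0.079), 0.045), (np.float64(0.085), 0.003), (np.float64(0.091), 0.0), (np.float64(0.097), 0.002), (np.float64(0.103), 0.001)]
 y -0.13 [(np.float64(0.007), 0.17), (np.float64(0.013), 0.026), (np.float64(0.025), 0.024), (np.float64(0.031), 0.022), (np.float64(0.037), 0.025), (np.float64(0.061), 0.001), (np.float64(0.
[... 3351 characters left out ...]
float64(-0.133), 0.025), (np.float64(-0.127), 0.023), (np.float64(-0.121), 0.024), (np.float64(-0.115), 0.022), (np.float64(-0.109), 0.022), (np.float64(-0.103), 0.025), (np.float64(-0.097), 0.024), (np.float64(-0.091), 0.022), (np.float64(-0.085), 0.023), (np.float64(-0.079), 0.04), (np.float64(-0.073), 0.046)]
 x 0.065 [(np.float64(-0.169), 0.001), (np.float64(-0.163), 0.004), (np.float64(-0.157), 0.006), (np.float64(-0.151), 0.041), (np.float64(-0.127), 0.024), (np.float64(-0.121), 0.023), (np.float64(-0.115), 0.021), (np.float64(-0.103), 0.023), (np.float64(-0.097), 0.019), (np.float64(-0.091), 0.022), (np.float64(-0.085), 0.026), (np.float64(-0.079), 0.054), (np.float64(-0.073), 0.051)]
```

```bash
python3 - <<'E'
from fit2 import *
for n in['scene','top']:
    W=np.load(n+'W.npy');I=np.load(n+'I.npy').astype(float)
    L=loc(W.reshape(-1,3),.5679,.2241,-1.6544).reshape(W.shape);x,y,z=np.moveaxis(L,-1,0)
    for zr in((.08,.1),(.12,.14),(.14,.155),(.168,.178)):
        for yr in((-.235,-.16),(-.155,-.08),(-.08,-.01)):
            m=(abs(x)<.04)&(y>yr[0])&(y<yr[1])&(z>zr[0])&(z<zr[1]);q=x[m]
            print(n,zr,yr,m.sum(),np.percentile(q,[2,10,25,50,75,90,98]).round(4) if m.any() else '')
    m=(abs(x)<.03)&(z>.165)&(z<.18)&(y<.02);print(n,'top y',np.percentile(y[m],[1,99]).round(4))
E
```

```text
scene (0.08, 0.1) (-0.235, -0.16) 112 [-0.0085 -0.0069 -0.0049  0.016   0.0281  0.0299  0.0313]
scene (0.08, 0.1) (-0.155, -0.08) 74 [-0.0103 -0.0093 -0.0085 -0.0074 -0.0062 -0.0048 -0.0039]
scene (0.08, 0.1) (-0.08, -0.01) 67 [-0.0102 -0.0087 -0.0076 -0.0066 -0.0055 -0.0041 -0.0009]
scene (0.12, 0.14) (-0.235, -0.16) 90 [-0.0102 -0.009  -0.008  -0.0065 -0.0051 -0.0034  0.0025]
scene (0.12, 0.14) (-0.155, -0.08) 88 [-0.0108 -0.0094 -0.0084 -0.0074 -0.0058 -0.0047 -0.0038]
scene (0.12, 0.14) (-0.08, -0.01) 71 [-0.0105 -0.0091 -0.0082 -0.007  -0.0058 -0.0049 -0.0033]
scene (0.14, 0.155) (-0.235, -0.16) 55 [-0.0099 -0.0091 -0.0081 -0.0061 -0.0048 -0.0035  0.0027]
scene (0.14, 0.155) (-0.155, -0.08) 51 [-0.0106 -0.0093 -0.0082 -0.0069 -0.0057 -0.0048 -0.0036]
scene (0.14, 0.155) (-0.08, -0.01) 50 [-0.0088 -0.0083 -0.0077 -0.007  -0.006  -0.0047 -0.0013]
scene (0.168, 0.178) (-0.235, -0.16) 156 [-0.0205 -0.0162 -0.0124 -0.0032  0.0036  0.0083  0.0114]
scene (0.168, 0.178) (-0.155, -0.08) 148 [-0.0231 -0.0184 -0.0127 -0.0051  0.0028  0.0071  0.0111]
scene (0.168, 0.178) (-0.08, -0.01) 128 
[... 371 characters left out ...]
0.12, 0.14) (-0.235, -0.16) 3 [-0.0052 -0.0052 -0.0051 -0.0051 -0.0045 -0.0042 -0.004 ]
top (0.12, 0.14) (-0.155, -0.08) 5 [-0.006  -0.0058 -0.0056 -0.0048 -0.0041 -0.0039 -0.0038]
top (0.12, 0.14) (-0.08, -0.01) 9 [-0.0046 -0.0045 -0.0043 -0.0018  0.0006  0.0008  0.001 ]
top (0.14, 0.155) (-0.235, -0.16) 0 
top (0.14, 0.155) (-0.155, -0.08) 0 
top (0.14, 0.155) (-0.08, -0.01) 0 
top (0.168, 0.178) (-0.235, -0.16) 166 [-0.0189 -0.0153 -0.0107 -0.0037  0.0048  0.0086  0.0108]
top (0.168, 0.178) (-0.155, -0.08) 160 [-0.019  -0.0165 -0.0111 -0.0032  0.0038  0.0086  0.011 ]
top (0.168, 0.178) (-0.08, -0.01) 124 [-0.0186 -0.0152 -0.0101 -0.0012  0.0053  0.0092  0.0117]
top top y [-0.2425  0.0161]
```

The cause is clear: my fit put the outer face of the door box on its inner skin, because the door has a raised lip. The bin is therefore about 12 mm farther toward +y than I had it, so the bottle landed on the front wall and tilted in the pads. I'll right the bottle, fix the model and re-measure.

```bash
python3 -m jog '[[1,0,0,0.4,0.4,0.15,0.5],[1,0,0,0.4,0.8,0.3,1],[1,0,0,0.4,1.08,0.38,1.28],[1,0,0,0.4,1.08,0.38,1.28],[1,0,0,0.4,1.08,0.38,1.28]]'
cat >> fit2.py <<'E'
def door2(P,t0,h=(.569,.238),free=False):
    # skin + bin front/side walls + floor, angle (and hinge) from inside-face points
    def res(p,L=None):
        l=loc(P,p[0],p[1],p[2]);x,y,z=l.T
        sk=(abs(x-.007)<.012)&(y>-.235)&(y<-.01)&(z>.08)&(z<.158)
        bn=(y>-.16)&(y<-.07)&(x>.02)&(x<.1)&(z>.03)&(z<.066)
        xx=l[bn];d=np.min([abs(sdf(xx,A(a),A(b))) for a,b in(([.013,-.154,.02],[.088,-.151,.062]),([.013,-.079,.02],[.088,-.076,.062]),([.085,-.154,.02],[.088,-.076,.062]))],0)
        return x[sk]-.007,d[d<.008]
    g=np.linspace(t0-.15,t0+.15,121)
    hs=[h] if not free else [(h[0]+a,h[1]+b) for a in np.arange(-.006,.007,.002) for b in np.arange(-.006,.007,.002)]
    best=min(((np.minimum(abs(np.concatenate([*r])),.006).sum()-.006*sum(map(len,r)),hh,t,[len(q) for q in r]) for hh in hs for t in g for r in [res([*hh,t])]),key=lambda b:b[0])
    p=[*best[1],best[2]];r=res(p)
    return p,best[3],'skin',np.median(r[0]).round(4),'bin',np.median(r[1]).round(4) if len(r[1]) else None
E
python3 - <<'E'
from fit2 import *
for n in('scene','top'):
    P=np.load(n+'W.npy').reshape(-1,3);P=P[(P[:,0]>.25)&(P[:,0]<.65)&(P[:,1]>.05)&(P[:,1]<.35)]
    r=door2(P,-1.654,free=True);print(n+'0',r,*derive(r[0]));r=door2(P,-1.654);print(r,*derive(r[0]))
im,W=snap('scene');x,y,z=np.moveaxis(W,-1,0);np.save('sW5.npy',W);np.save('sI5.npy',im)
o=bot.get_obs();print(o['ee_pos'],o['tcp_rot'],o['wrist_force'].round(1));e=o['ee_pos']
I=im.astype(float);zt=e[2]-.1
m=(np.hypot(x-e[0],y-e[1])<.045)&(z>zt-.01)&(z<zt+.09)&~((I[...,0]>1.8*I[...,2])&(I[...,1]>.75*I[...,0]))
b=fit_bot(W[m],[e[0],e[1],zt,0,0]);print('bottle',b)
P=W[(x>.25)&(x<.65)&(y>.05)&(y<.35)&~m];r=door2(P,-1.54);print('now',r,*derive(r[0]))
r=door2(P,-1.54,free=True);print('now free',r,*derive(r[0]))
E
```

```text
time: 9.5
ee_pos: [0.4493, 0.1835, 0.2143]
tcp_rot: [-84.7, 2.1, 1.6]
wrist_force: [-0.2, -0.7, -2.8]
opening: 0.033
scene0 ([np.float64(0.571), np.float64(0.238), np.float64(-1.6515)], [880, 255], 'skin', np.float64(0.0), 'bin', np.float64(0.0012)) bin [0.4524 0.1984] push [0.3672 0.2615] free [0.3288 0.2576]
([0.569, 0.238, np.float64(-1.6515)], [878, 255], 'skin', np.float64(-0.0001), 'bin', np.float64(0.001)) bin [0.4504 0.1984] push [0.3652 0.2615] free [0.3268 0.2576]
top0 ([np.float64(0.569), np.float64(0.236), np.float64(-1.6564999999999999)], [282, 236], 'skin', np.float64(-0.0001), 'bin', np.float64(0.0008)) bin [0.4502 0.197 ] push [0.3654 0.2605] free [0.3269 0.2568]
([0.569, 0.238, np.float64(-1.644)], [283, 236], 'skin', np.float64(0.0004), 'bin', np.float64(0.0009)) bin [0.4507 0.1975] push [0.3651 0.26  ] free [0.3267 0.2558]
[0.44935674 0.18367387 0.21447877] [-84.71195746   2.08216665   1.66459367] [-0.6 -1.2 -2.7]
bottle (array([ 0.452824  ,  0.18114743,  0.11569548, -0.02434859, -0.03147431]), 366, np.float64(0.0015713535217964836))
now ([0.569, 0.238, np.float64(-1.5550000000000002)], [549, 258], 'skin', np.float64(0.0), 'bin', np.float64(0.0009)) bin [0.4548 0.1872] push [0.3639 0.2418] free [0.326  0.2342]
now free ([np.float64(0.571), np.float64(0.238), np.float64(-1.5575)], [556, 258], 'skin', np.float64(0.0003), 'bin', np.float64(0.0009)) bin [0.4567 0.1875] push [0.3659 0.2423] free [0.328  0.2348]
```

```bash
python3 -m jog '[[1,0.12,0.24,-0.3,0,0,0],[1,0.12,0.24,-0.9,0,0,0],[1,0.12,0.24,-1.4,0,0,0],[1,0.12,0.24,-1.7,0,0,0],[1,0.12,0.24,-1.9,0,0,0]]'
python3 -m jog '[[1,0,0,-0.2,0,0,0],[1,0,0,-0.4,0,0,0],[1,0,0,-0.6,0,0,0]]'
python3 -m jog '[[1,0,0,-0.2,0,0,0],[1,0,0,-0.4,0,0,0],[1,0,0,-0.6,0,0,0]]'
```

```text
time: 10.05
ee_pos: [0.4522, 0.1899, 0.1665]
tcp_rot: [-84.7, 2.1, 1.7]
wrist_force: [0.1, 0.1, -2.6]
opening: 0.0329
time: 10.35
ee_pos: [0.4526, 0.1898, 0.1524]
tcp_rot: [-84.6, 2.0, 1.7]
wrist_force: [-0.2, 0.5, -3.0]
opening: 0.0331
time: 10.65
ee_pos: [0.4525, 0.1898, 0.1372]
tcp_rot: [-84.7, 2.0, 1.7]
wrist_force: [-0.5, -0.4, -2.9]
opening: 0.0328
```

```bash
python3 -m jog '[[1,0,0,-0.2,0,0,0],[1,0,0,-0.35,0,0,0],[1,0,0,-0.45,0,0,0],[1,0,0,-0.5,0,0,0]]'
python3 -m jog '[[1,0,0,-0.06,0,0,0],[1,0,0,-0.06,0,0,0]]'
```

```text
time: 11.05
ee_pos: [0.4524, 0.1898, 0.1248]
tcp_rot: [-84.7, 2.1, 1.7]
wrist_force: [0.1, -0.4, -1.7]
opening: 0.0326
time: 11.25
ee_pos: [0.4525, 0.1898, 0.1235]
tcp_rot: [-84.7, 2.0, 1.7]
wrist_force: [-0.0, -0.2, -1.7]
opening: 0.0326
```

```bash
python3 -m jog '[[1,0,0,-0.05,0,0,0],[1,0,0,-0.05,0,0,0]]'
python3 -m jog '[[1,0,0,-0.05,0,0,0],[1,0,0,-0.05,0,0,0]]'
python3 - <<'E'
from fit2 import *
im,W=snap('scene');x,y,z=np.moveaxis(W,-1,0)
o=bot.get_obs();print(o['ee_pos'],o['wrist_force'].round(1));e=o['ee_pos']
I=im.astype(float)
m=(np.hypot(x-e[0],y-e[1])<.04)&(z>.066)&(z<.125)&~((I[...,0]>1.8*I[...,2])&(I[...,1]>.75*I[...,0]))
b=fit_bot(W[m],[e[0],e[1],.024,0,0]);print('bottle',b)
P=W[(x>.25)&(x<.65)&(y>.05)&(y<.35)&~m];r=door2(P,-1.55);print('now',r,*derive(r[0]))
E
```

```text
time: 11.45
ee_pos: [0.4527, 0.1899, 0.1228]
tcp_rot: [-84.6, 2.0, 1.7]
wrist_force: [-0.2, -1.5, -0.5]
opening: 0.0327
time: 11.65
ee_pos: [0.453, 0.1901, 0.1225]
tcp_rot: [-84.6, 1.9, 1.7]
wrist_force: [-0.7, -0.8, 9.8]
opening: 0.0328
[0.45301509 0.19009088 0.12254838] [-0.5 -0.2  8.8]
bottle (array([ 0.45642368,  0.18543228,  0.02409265, -0.06159119, -0.03501902]), 244, np.float64(0.001935746501025621))
now ([0.569, 0.238, np.float64(-1.63)], [459, 229], 'skin', np.float64(0.0001), 'bin', np.float64(0.001)) bin [0.4513 0.1959] push [0.3648 0.2571] free [0.3264 0.2524]
```

Floor contact is felt, at about 9 N with the bottle base at z = 0.024. Easing off, releasing and rising.

```bash
python3 -m jog '[[1,0,0,0.06,0,0,0],[0.7,0,0,0.06,0,0,0],[0.5,0,0,0.06,0,0,0],[0.3,0,0,0.06,0,0,0],[0.3,0,0,0.06,0,0,0]]'
python3 -m jog '[[0.3,0,0,0.3,0,0,0],[0.3,0,0,0.9,0,0,0],[0.3,0,0,1.8,0,0,0],[0.3,0,0,3.2,-0.5,-0.2,0],[0.3,0,0,5,-1.06,-0.4,0]]'
python3 -m jog '[[0.3,0,-1.5,0,0,0,0],[0.6,-0.5,-3.2,0.3,0,0,0],[1,-1,-5,0.3,0,0,0],[1,-2,-6.5,0.3,0,0,0],[1,-3,-7.5,0.3,0,0,0]]' 30
python3 - <<'E'
from fit2 import *
o=bot.get_obs();print(o['ee_pos'])
for n in('scene','top'):
    im,W=snap(n);x,y,z=np.moveaxis(W,-1,0);I=im.astype(float)
    m=(np.hypot(x-.4565,y-.187)<.045)&(z>.066)&(z<.155)&~((I[...,0]>1.8*I[...,2])&(I[...,1]>.75*I[...,0]))
    b=fit_bot(W[m],[.456,.187,.024,0,0]);print('bottle',b[0].round(4),b[1:])
    c=m&(z>.144);print('cap',c.sum(),np.median(W[c],0).round(4),cv2.minEnclosingCircle(W[c][:,:2].astype(np.float32)) if c.sum()>5 else '')
    P=W[(x>.25)&(x<.65)&(y>.05)&(y<.35)&~m];r=door2(P,-1.58);print('now',r,*derive(r[0]))
    c=cv2.resize(im[110:290,140:300],(400,450),interpolation=3);a=c if n=='scene' else np.hstack([a,c])
cv2.imwrite('pics/r1.png',a[...,::-1])
E
```

```text
time: 12.2
ee_pos: [0.4525, 0.1898, 0.1224]
tcp_rot: [-84.7, 2.1, 1.7]
wrist_force: [-0.9, -0.5, 0.0]
opening: 0.0597
time: 12.7
ee_pos: [0.4521, 0.1891, 0.249]
tcp_rot: [-90.1, 0.2, 1.6]
wrist_force: [-0.2, 0.4, -0.4]
opening: 0.0597
time: 13.2
ee_pos: [0.3765, 0.0006, 0.2564]
tcp_rot: [-90.0, 0.1, 1.6]
wrist_force: [-0.2, 0.5, 0.5]
opening: 0.0016
[0.37648625 0.00056959 0.25635368]
bottle [0.4509 0.1946 0.0229 0.1116 0.0716] (215, np.float64(0.002227477134622744))
cap 18 [0.4525 0.193  0.1491] ((0.45336678624153137, 0.19523276388645172), 0.010835555382072926)
now ([0.569, 0.238, np.float64(-1.6300000000000001)], [584, 208], 'skin', np.float64(0.0001), 'bin', np.float64(0.0011)) bin [0.4513 0.1959] push [0.3648 0.2571] free [0.3264 0.2524]
bottle [0.4571 0.2166 0.004  0.2096 0.0051] (16, np.float64(0.0016271855110627734))
cap 3 [0.4526 0.201  0.1498] 
now ([0.569, 0.238, np.float64(-1.62)], [269, 1], 'skin', np.float64(0.0007), 'bin', np.float64(0.0021)) bin [0.4517 0.1947] push [0.3646 0.2551] free [0.3263 0.25  ]
```

View pics/r1.png

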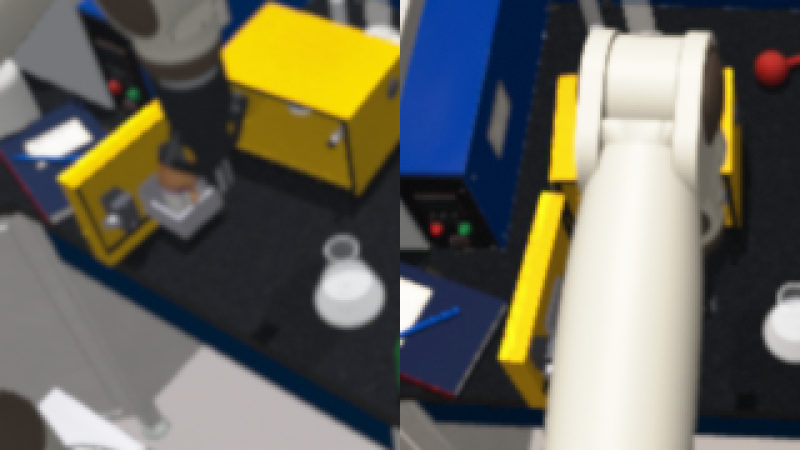

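The bottle is in the bin, with its cap at about (180,180) in the left crop, and it has been released. The door is now at about −1.63 in world yaw, so roughly 1.72 rad open. Next I fly over the door to its outside, check the bottle from there, and compute the push arc.

```bash
python3 -m jog '[[1,0,1.5,0,0,0,0],[1,0,3.3,0,0,0,0],[1,-0.1,5.1,0,0,0,0],[1,-0.2,6.9,0,0,0,0],[1,-0.4,8.7,0,0,0,0]]'
python3 -m jog '[[1,0,1.5,0,0,0,0],[1,0,2.8,0,0,0,0],[1,0,3.5,0,0,0,0],[1,0,3.5,0,0,0,0]]'
python3 - <<'E'
from fit2 import *
o=bot.get_obs();print(o['ee_pos'],o['tcp_rot'],o['q'])
for n in('scene','top'):
    im,W=snap(n);x,y,z=np.moveaxis(W,-1,0);I=im.astype(float)
    P=W[(x>.25)&(x<.65)&(y>.05)&(y<.35)];r=door2(P,-1.6);print(n,'door',r,*derive(r[0]))
    L=loc(W.reshape(-1,3),*r[0]).reshape(W.shape)
    m=(abs(L[...,0]-.049)<.034)&(abs(L[...,1]+.115)<.04)&(z>.066)&(z<.155)
    b=fit_bot(W[m],[.4513,.195,.024,0,0]);print('bottle',m.sum(),b[0].round(4),b[1:],'in door frame',loc(b[0][None,:3],*r[0]).round(4))
    c=m&(z>.144);print('cap',c.sum(),cv2.minEnclosingCircle(W[c][:,:2].astype(np.float32)) if c.sum()>5 else '')
    c=cv2.resize(im[110:270,140:300],(400,400),interpolation=3);a=c if n=='scene' else np.hstack([a,c])
cv2.imwrite('pics/r2.png',a[...,::-1])
h=A([.569,.238])
for th in np.r_[-1.63,np.arange(-1.5,.11,.1)]:
    s=.0145*abs(np.cos(th))+.011*abs(np.sin(th));c_,s_=np.cos(th),np.sin(th)
    C=h+A([[c_,-s_],[s_,c_]])@A([-.007-s,-.205]);print(round(th,2),C.round(4))
E
```

```text
time: 13.8
ee_pos: [0.3672, 0.2222, 0.2562]
tcp_rot: [-90.0, 0.1, 1.6]
wrist_force: [1.2, 0.0, 0.2]
opening: -0.0
time: 14.2
ee_pos: [0.3673, 0.3091, 0.2551]
tcp_rot: [-90.0, 0.2, 1.8]
wrist_force: [0.2, -0.3, -1.1]
opening: -0.0001
[0.36730305 0.30909737 0.25506057] [-90.01705648   0.22234204   1.75817653] [ 4.00079259e+01 -3.80314758e+00  3.88518203e+00  9.78734990e+01
  1.24254810e-01  1.28249516e+02]
scene door ([0.569, 0.238, np.float64(-1.6275000000000002)], [807, 221], 'skin', np.float64(-0.0002), 'bin', np.float64(0.0009)) bin [0.4514 0.1956] push [0.3647 0.2566] free [0.3264 0.2518]
bottle 315 [0.454  0.1888 0.0218 0.0038 0.0227] (296, np.float64(0.002329955474231403)) in door frame [[ 0.0556 -0.112   0.0218]]
cap 64 ((0.4551459550857544, 0.1866951733827591), 0.018328890204429626)
top door ([0.569, 0.238, np.float64(-1.6150000000000002)], [159, 174], 'skin', np.float64(0.0003), 'bin', np.float64(0.0009)) bin [0.4519 0.1941] push [0.3645 0.2541] free [0.3262 0.2487]
bottle 326 [ 0.4536  0.1865  0.0217 -0.0044  0.0346] (296, np.float64(0.002589613807348066)) in door frame [[ 0.0565 -0.113   0.0217]]
cap 74 ((0.4557986557483673, 0.18421947956085205), 0.018424587324261665)
-1.63 [0.3655 0.2689]
-1.5 [0.3632 0.2424]
-1.4 [0.3635 0.2232]
-1.3 [0.3657 0.2039]
-1.2 [0.3698 0.1847]
-1.1 [0.3757 0.1658]
-1.0 [0.3835 0.1475]
-0.9 [0.3931 0.1299]
-0.8 [0.4045 0.1131]
-0.7 [0.4177 0.0974]
-0.6 [0.4325 0.083 ]
-0.5 [0.4488 0.0701]
-0.4 [0.4665 0.0588]
-0.3 [0.4854 0.0493]
-0.2 [0.5053 0.0417]
-0.1 [0.5261 0.0363]
0.0 [0.5475 0.033 ]
0.1 [0.5671 0.0318]
```

View pics/r2.png

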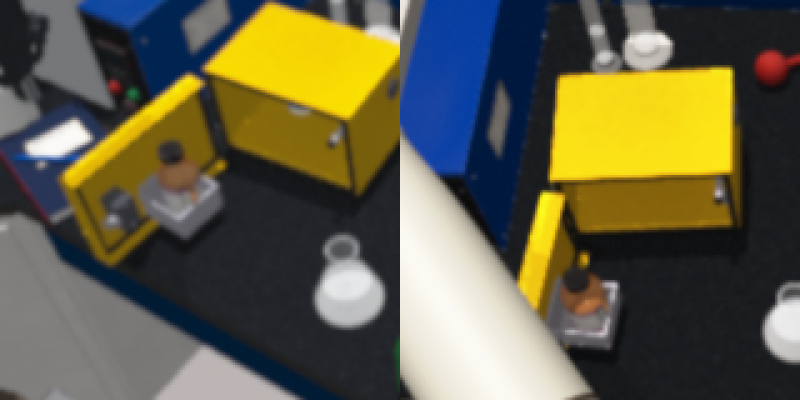

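The bottle stands upright in the bin: cap at (172,152) in the left crop and (578,285) in the right. It leans against the front wall, about 7 mm off centre. The door is at −1.62 in world yaw. Lowering the closed fingers outside the door, then sweeping along the computed arc.

```bash
python3 -m jog '[[1,0,0,-1.5,0,0,0],[1,0,0,-3,0,0,0],[1,0,0,-4.5,0,0,0],[1,0,-0.5,-5,0,0,0],[1,0,-1.1,-5,0,0,0]]'
python3 -m jog '[[1,0,-0.3,0,0,0,0],[1,0,-0.7,0,0,0,0],[1,-0.05,-1.2,0,0,0,0],[1,-0.1,-1.7,0,0,0,0],[1,-0.05,-2.2,0,0,0,0]]'
```

```text
time: 14.8
ee_pos: [0.3668, 0.2776, 0.1283]
tcp_rot: [-90.1, 0.3, 1.6]
wrist_force: [0.6, 0.4, -0.2]
opening: 0.0002
time: 15.3
ee_pos: [0.3663, 0.224, 0.1307]
tcp_rot: [-90.0, 0.1, 1.6]
wrist_force: [1.5, 2.5, 3.1]
opening: 0.0002
```

```bash
python3 -m jog '[[1,0,-0.5,0,0,0,0],[1,0.05,-1.0,0,0,0,0],[1,0.15,-1.5,0,0,0,0],[1,0.28,-2.0,0,0,0,0],[1,0.45,-2.5,0,0,0,0]]'
python3 -m jog '[[1,0.2,-0.5,0,0,0,0],[1,0.44,-1.0,0,0,0,0],[1,0.7,-1.45,0,0,0,0],[1,0.98,-1.9,0,0,0,0],[1,1.3,-2.35,0,0,0,0]]'
```

```text
time: 15.8
ee_pos: [0.3774, 0.1612, 0.1298]
tcp_rot: [-90.0, 0.2, 1.6]
wrist_force: [0.4, 2.0, -0.1]
opening: -0.0001
time: 16.3
ee_pos: [0.4102, 0.1025, 0.13]
tcp_rot: [-90.0, 0.2, 1.6]
wrist_force: [-0.6, 3.0, 2.5]
opening: -0.0002
```

```bash
python3 -m jog '[[1,0.35,-0.35,0,0,0,0],[1,0.75,-0.68,0,0,0,0],[1,1.15,-1.0,0,0,0,0],[1,1.55,-1.3,0,0,0,0],[1,1.9,-1.52,0,0,0,0]]'
python3 -m jog '[[1,0.35,-0.22,0,0,0,0],[1,0.7,-0.42,0,0,0,0],[1,1.05,-0.6,0,0,0,0],[1,1.4,-0.75,0,0,0,0]]'
python3 - <<'E'
from fit2 import *
o=bot.get_obs();print(o['ee_pos'],o['wrist_force'].round(1))
for n in('scene','top'):
    im,W=snap(n)
    c=cv2.resize(im[110:270,170:330],(400,400),interpolation=3);a=c if n=='scene' else np.hstack([a,c])
cv2.imwrite('pics/c1.png',a[...,::-1])
E
```

```text
time: 16.8
ee_pos: [0.4584, 0.0649, 0.1299]
tcp_rot: [-90.0, 0.2, 1.6]
wrist_force: [-1.2, 3.2, 1.5]
opening: 0.0005
time: 17.2
ee_pos: [0.4931, 0.0464, 0.1299]
tcp_rot: [-90.0, 0.2, 1.6]
wrist_force: [-0.0, 1.4, 2.4]
opening: 0.0
[0.4931258  0.04644293 0.12993886] [-0.   1.4  2.4]
```

View pics/c1.png

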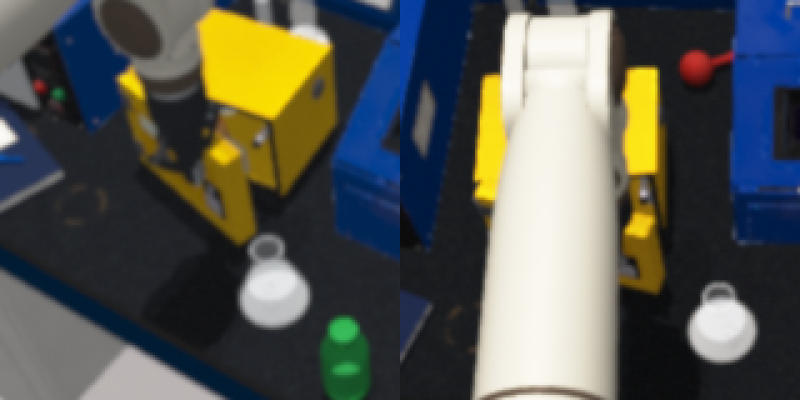

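The door is about 0.4 rad open, with the fingers on its outer face at (185,165) in the left crop. Continuing slowly.

```bash
python3 -m jog '[[1,0.25,-0.1,0,0,0,0],[1,0.5,-0.2,0,0,0,0],[1,0.75,-0.27,0,0,0,0],[1,1.0,-0.34,0,0,0,0],[1,1.2,-0.4,0,0,0,0]]'
python3 -m jog '[[1,0.15,-0.03,0,0,0,0],[1,0.3,-0.06,0,0,0,0],[1,0.4,-0.08,0,0,0,0],[1,0.4,-0.08,0,0,0,0]]'
```

```text
time: 17.8
ee_pos: [0.5231, 0.0367, 0.1301]
tcp_rot: [-90.0, 0.2, 1.6]
wrist_force: [-0.5, 0.5, 1.3]
opening: 0.0002
time: 18.2
ee_pos: [0.5327, 0.0347, 0.1299]
tcp_rot: [-90.0, 0.2, 1.6]
wrist_force: [0.2, -0.1, 0.0]
opening: 0.0001
```

```bash
for i in 1 2 3 4; do python3 -m jog '[[1,0.1,-0.01,0,0,0,0],[1,0.1,-0.01,0,0,0,0]]' | grep -E 'ee_pos|wrist'; done
```

```text
ee_pos: [0.5351, 0.0345, 0.1299]
wrist_force: [-0.2, 0.1, 0.4]
ee_pos: [0.5377, 0.0343, 0.13]
wrist_force: [0.1, -0.1, 0.4]
ee_pos: [0.5403, 0.034, 0.13]
wrist_force: [0.2, 0.2, -0.0]
ee_pos: [0.5427, 0.0338, 0.13]
wrist_force: [-0.4, 0.7, 1.3]
```

```bash
for i in 1 2 3 4 5; do python3 -m jog '[[1,0.08,0,0,0,0,0],[1,0.08,0,0,0,0,0]]' | grep -E 'ee_pos|wrist'; done
```

```text
ee_pos: [0.5447, 0.0338, 0.13]
wrist_force: [-0.5, 1.1, 0.5]
ee_pos: [0.5465, 0.0338, 0.1301]
wrist_force: [-1.9, -0.4, 1.2]
ee_pos: [0.5485, 0.0338, 0.1301]
wrist_force: [-3.1, -0.3, 2.9]
ee_pos: [0.5506, 0.0338, 0.1301]
wrist_force: [-3.9, -0.2, 1.6]
ee_pos: [0.5526, 0.0338, 0.13]
wrist_force: [-3.1, -0.0, 3.5]
```

Plunger contact began near x = 0.546, so home should be near 0.566. Small steps from here.

```bash
for i in 1 2 3 4; do python3 -m jog '[[1,0.06,0,0,0,0,0],[1,0.06,0,0,0,0,0]]' | grep -E 'ee_pos|wrist'; done
```

```text
ee_pos: [0.5535, 0.0338, 0.1301]
wrist_force: [-8.0, 0.5, 4.4]
ee_pos: [0.5545, 0.0338, 0.1301]
wrist_force: [-10.9, 0.7, 5.9]
ee_pos: [0.5557, 0.0338, 0.1301]
wrist_force: [-11.9, 0.5, 5.9]
ee_pos: [0.5569, 0.0339, 0.1301]
wrist_force: [-13.9, 0.7, 7.6]
```

```bash
for i in 1 2 3; do python3 -m jog '[[1,0.04,0,0,0,0,0],[1,0.04,0,0,0,0,0]]' | grep -E 'ee_pos|wrist'; done
```

```text
ee_pos: [0.5578, 0.0339, 0.1301]
wrist_force: [-14.8, 0.4, 7.6]
ee_pos: [0.5586, 0.0339, 0.1301]
wrist_force: [-14.9, 0.7, 7.9]
ee_pos: [0.5594, 0.034, 0.1301]
wrist_force: [-17.2, 0.2, 7.4]
```

```bash
for i in 1 2; do python3 -m jog '[[1,0.04,0,0,0,0,0],[1,0.04,0,0,0,0,0]]' | grep -E 'ee_pos|wrist'; done
```

```text
ee_pos: [0.5603, 0.034, 0.1301]
wrist_force: [-17.6, 0.9, 7.6]
ee_pos: [0.5611, 0.034, 0.1301]
wrist_force: [-18.5, 1.6, 8.0]
```

```bash
python3 -m jog '[[1,0,0,0.04,0,0,0],[1,0,0,0.04,0,0,0]]' | grep -E 'ee_pos|wrist'; python3 -m jog '[[1,0.03,0,0,0,0,0],[1,0.03,0,0,0,0,0]]' | grep -E 'ee_pos|wrist'
```

```text
ee_pos: [0.5624, 0.0338, 0.1312]
wrist_force: [-12.1, 1.4, 6.8]
ee_pos: [0.5626, 0.0338, 0.1312]
wrist_force: [-15.1, 0.1, 8.2]
```

Force fell 6 N while x jumped 1.3 mm, so the bolt appears to have slipped over. Pressing gently on toward the stop.

```bash
for i in 1 2; do python3 -m jog '[[1,0.03,0,0.01,0,0,0],[1,0.03,0,0.01,0,0,0]]' | grep -E 'ee_pos|wrist'; done
```

```text
ee_pos: [0.563, 0.0338, 0.1314]
wrist_force: [-16.4, 0.3, 7.9]
ee_pos: [0.5636, 0.0338, 0.1316]
wrist_force: [-17.3, -0.0, 8.8]
```

```bash
for i in 1 2; do python3 -m jog '[[1,0.02,0,0.01,0,0,0],[1,0.02,0,0.01,0,0,0],[1,0.02,0,0.01,0,0,0]]' | grep -E 'ee_pos|wrist'; done
```

```text
ee_pos: [0.5641, 0.0337, 0.1319]
wrist_force: [-17.0, 0.3, 9.4]
ee_pos: [0.5646, 0.0337, 0.1321]
wrist_force: [-16.0, -1.4, 9.2]
```

```bash
for i in 1 2; do python3 -m jog '[[1,0.03,0,0.01,0,0,0],[1,0.03,0,0.01,0,0,0]]' | grep -E 'ee_pos|wrist'; done
```

```text
ee_pos: [0.5653, 0.0337, 0.1324]
wrist_force: [-17.2, -0.4, 8.5]
ee_pos: [0.5663, 0.0337, 0.1327]
wrist_force: [-17.6, -1.1, 10.4]
```

```bash
for i in 1 2; do python3 -m jog '[[1,0.02,0,0,0,0,0],[1,0.02,0,0,0,0,0]]' | grep -E 'ee_pos|wrist'; done
```

```text
ee_pos: [0.5684, 0.0338, 0.1328]
wrist_force: [-3.8, 1.6, 2.9]
ee_pos: [0.5694, 0.0339, 0.1327]
wrist_force: [-4.3, -0.0, 4.8]
```

That is the real snap: force fell from 17.6 to 3.8 N as x jumped 2 mm. The earlier drop was a false slip. Pressing on to the stop.

```bash
for i in 1 2 3; do python3 -m jog '[[1,0.03,0,0,0,0,0],[1,0.03,0,0,0,0,0]]' | grep -E 'ee_pos|wrist'; done
```

```text
ee_pos: [0.5697, 0.0339, 0.1327]
wrist_force: [-7.7, 0.4, 6.0]
ee_pos: [0.5703, 0.0339, 0.1327]
wrist_force: [-7.6, 1.7, 5.4]
ee_pos: [0.571, 0.034, 0.1327]
wrist_force: [-8.3, 1.1, 6.3]
```

```bash
for i in 1 2 3; do python3 -m jog '[[1,0.03,0,0,0,0,0],[1,0.03,0,0,0,0,0]]' | grep -E 'ee_pos|wrist'; done
```

```text
ee_pos: [0.5716, 0.0341, 0.1327]
wrist_force: [-9.9, 1.5, 6.3]
ee_pos: [0.5717, 0.0341, 0.1327]
wrist_force: [-12.8, 2.0, 6.9]
ee_pos: [0.5719, 0.0341, 0.1326]
wrist_force: [-16.3, 2.6, 9.5]
```

The hard stop is felt at x = 0.572 and 16 N, with steep stiffness. Backing off slowly and watching the force.

```bash
for i in 1 2 3 4; do python3 -m jog '[[1,-0.05,0,0,0,0,0],[1,-0.08,0,0,0,0,0]]' | grep -E 'ee_pos|wrist'; done
python3 -m jog '[[1,-0.3,0,0,0,0,0],[1,-0.8,0,0,0,0,0],[1,-1.6,0,0,0,0,0],[1,-2.6,0,0.5,0,0,0],[1,-3.6,0,2,0,0,0]]'
python3 -m jog '[[1,-1,0,2,0,0,0],[1,-2,1,3,0,0,0],[1,-3,2.5,3,0,0,0],[1,-4,4,3,0,0,0],[1,-5,5.5,3,0,0,0]]'
python3 -m jog '[[1,-0.5,1.7,0,0,0,0],[1,-1,3.4,0,0,0,0],[1,-1.5,5.1,0,0,0,0],[1,-2,6.8,0,0,0,0],[1,-2.5,8.5,0,0,0,0]]'
python3 - <<'E'
from fit2 import *
o=bot.get_obs();print(o['ee_pos'],o['wrist_force'].round(1),o['time'])
for n in('scene','top'):
    im,W=snap(n);I=im.astype(float);x,y,z=np.moveaxis(W,-1,0);W0=np.load(n+'W.npy')
    yel=(I[...,0]>1.5*I[...,2])&(I[...,0]>80)
    m=yel&(z>.03)&(z<.155)&(x>.5)&(x<.65)&(y>0)&(y<.235)
    l=loc(W[m],.569,.238,.095)
    k=abs(l[:,0]+.007)<.03
    c=np.polyfit(l[k,1],l[k,0],1);k&=abs(l[:,0]-np.polyval(c,l[:,1]))<.006;c=np.polyfit(l[k,1],l[k,0],1)
    print(n,k.sum(),'door angle rel to yaw .095: ',-c[0],'x at hinge',c[1],'at -.205',np.polyval(c,-.205))
    q=yel&(z>.158)&(z<.178)&(x>.56)&(x<.85)&(y<.255)&(y>-.15);print(cv2.minAreaRect(W[q][:,:2].astype(np.float32)*1000))
    for l_ in('buffer_bottle','flask','tube_rack','petri_dish'):
        r=bot.regions_of(n,l_);r and print(l_,round(r[0]['conf'],2),np.round(r[0]['point']),np.nanmedian(W[r[0]['pixels']],0).round(3))
    c=cv2.resize(im[100:290,150:420],(400,281),interpolation=3);a=c if n=='scene' else np.hstack([a,c])
cv2.imwrite('pics/d1.png',a[...,::-1])
E
```

```text
ee_pos: [0.5711, 0.034, 0.1327]
wrist_force: [-7.2, 0.6, 6.6]
ee_pos: [0.5694, 0.0339, 0.1327]
wrist_force: [-4.9, 1.1, 5.5]
ee_pos: [0.5682, 0.0337, 0.1326]
wrist_force: [-0.9, -0.3, 0.6]
ee_pos: [0.5657, 0.0337, 0.1322]
wrist_force: [0.5, -0.0, -0.1]
time: 26.5
ee_pos: [0.4729, 0.0336, 0.1797]
tcp_rot: [-90.0, 0.6, 1.6]
wrist_force: [1.3, -0.3, 1.0]
opening: -0.0004
time: 27.0
ee_pos: [0.3493, 0.1721, 0.2578]
tcp_rot: [-90.0, 0.1, 1.5]
wrist_force: [1.3, 0.0, 0.1]
opening: 0.0002
time: 27.5
ee_pos: [0.287, 0.3852, 0.2576]
tcp_rot: [-90.0, 0.2, 1.6]
wrist_force: [0.8, -0.2, 0.7]
opening: 0.0002
[0.28700617 0.38520004 0.25759588] [ 0.8 -0.2  0.7] 27.5
scene 1064 door angle rel to yaw .095:  0.014875157106427785 x at hinge -0.007014132551636687 at -.205 -0.003964725344818992
((671.7099609375, 125.8321304321289), (199.33192443847656, 246.18453979492188), 6.4236578941345215)
buffer_bottle 0.92 [259. 362.] [ 0.452 -0.401  0.078]
flask 0.83 [227. 276.] [ 0.439 -0.107  0.048]
tube_rack 0.71 [238. 403.] [ 0.603 -0.471  0.072]
petri_dish 0.88 [290. 414.] [ 0.489 -0.568  0.002]
top 1004 door angle rel to yaw .095:  0.017427179135891438 x at hinge -0.008654416851228272 at -.205 -0.0050818451283705275
((671.799560546875, 126.28894805908203), (203.86822509765625, 241.57473754882812), 6.076939582824707)
buffer_bottle 0.6 [241. 387.] [ 0.453 -0.392  0.08 ]
tube_rack 0.93 [199. 406.] [ 0.603 -0.468  0.07 ]
petri_dish 0.89 [240. 436.] [ 0.489 -0.574  0.003]
```

View pics/d1.png

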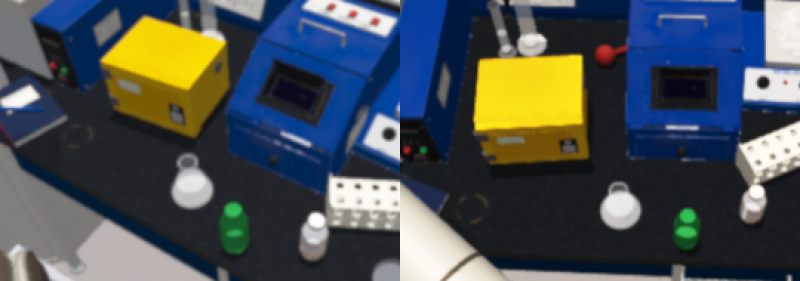

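```bash
python3 -c "
from workcell import bot
print(bot.job_done())"
```

```text
the job is handed in; nothing more can be done
None
```

The brown bottle is in the door's bin, the door is shut on its latch, and I handed the job in at about 28 s.

**Bottle:** I stood it in the bin and let go with the door about 1.7 rad open. Seen just before closing, it was upright within about 0.03 rad and about 7 mm off centre, against the front wall. That is inside the 12 mm limit. I could not see it once the door was shut.

**Door:** I swung it shut with closed fingers and pressed it home by feel. The push rose to about 18 N, fell to about 4 N as the bolt snapped in, then met the hard stop at about 16 N. The largest total wrist force I read during pressing was about 20.5 N, under the 25 N limit. Readings came only every 0.2 to 0.3 s, so a brief peak could be missed.

**Last check:** After I backed off, both cameras showed the door within about 0.01 rad of the cabinet's front, with nothing touching it. The buffer bottle, rack and dish measured where they started in both views. The flask did too in the scene view, but the network missed it in the top view.

**What went wrong on the way:**
- **First lowering:** It failed because my door fit mistook the inner skin for the outer face, about 14 mm off. The bottle landed on the bin's front wall at about 29 N, tilted roughly 0.1 rad in the pads and turned the door about 0.1 rad. I lifted it, corrected the fit, righted the bottle and placed it cleanly.
- **Door angle:** It read −1.555 before the second lowering and −1.63 after, so the placing probably nudged the door a little.
- **False slip:** A 6 N drop partway through the pressing was not the latch, so I kept pressing until the real snap.

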